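# Size a belaying pin in the ring gauge

### The arm

A 7-joint arm with a two-finger parallel gripper is mounted at the origin on the work surface. World frame = base frame: x ahead of the robot, y to its left, z up, the work surface at z = 0. Lengths are in m, angles in rad, forces in N, time in s.
With the tool pointing down it reaches from about 0.425 to 0.925 m from the base axis. Payload 6.8 kg.
Tool frame: the origin (TCP) lies midway between the tips of the shut fingers; the grasp point (between the pads) lies 19 mm behind it; z points along the fingers, y is the line along which they close (so a half turn about z gives the same grasp; the last joint's range is limited). The gripper opens to 85 mm and grips with 20 to 120 N. Pads are 22 mm wide; open, the fingers measure 114 mm over their backs; the gripper's body (76 mm by 85 mm) begins 54 mm behind the grasp point. The pads swing forward as they close: fully open they stand 13 mm farther back than shut.
Start: joints at [1.017, 0.477, 0.022, 1.555, -0.011, 1.109, -0.083], TCP at [0.291, -0.609, 0.231] pointing down, gripper open.
Joint ranges: [-2.96, 2.96], [-0.34, 2.1], [-1.41, 1.46], [0.24, 2.44], [-1.37, 4.51], [0.17, 1.92], [-2.96, 2.96]. Speed limits (rad/s): [2.39, 2.39, 3.14, 3.14, 3.14, 3.14, 3.14].

### API

Orientations are given as a rotation vector (axis times angle).
In Python, from bench import r gives the robot as it stands.
- The arm moves only by the tool servo_tool, never from a script. Its arguments are lists of equal length, an entry for each row: "turn": the turn, a rotation vector about the world's x, y, z in units of 5 degrees (1.0 is 5 degrees), a list of three; "slide": the shift along the world's x, y, z in units of 30 mm (1.0 is 30 mm), a list of three; "hand": the opening, from 0 (shut) to 1 (fully open). In form: {"turn": [[rx, ry, rz], ...], "slide": [[dx, dy, dz], ...], "hand": [hand, ...]}. A call has 1 to 8 rows; each row is the pose to reach, as a shift and turn from the pose commanded when the call began; what a row does not reach only later rows make up. A row lasts 1/8 s, in which the tool goes at most 62.5 mm and 10.7 degrees, less where a joint would pass 70% of its speed; a pose out of reach is approached as far as the arm can. A call with a gripper value outside its range is refused whole. The fingers move at their own pace and stop on an object; "squeeze" is the grip in N (left out, the last holds). Time passes only in rows, so rows that repeat a pose let the fingers close. It gives the time, the measured TCP pose, the force, the opening and the grip force at its end, in the units of the state.
- r.get_obs(): the state, without advancing time (a new reading comes with each control period).
- r.grab_frame(name): name is "side" or "top"; returns (picture, depth): 420x560x3 uint8, red, green, blue; 420x560 float32, m along the optical axis (not along the pixel's ray), 0 where there is no reading.
- r.get_calibration(name): a dict with "fovy" (degrees; the focal length in pixels is half the picture's height over the tangent of half this angle, whatever the lens; pixels are square), "cx", "cy" (the principal point, pixels), "k1" (the pictures are not rectified: a ray, as slopes to the right and down, at radius r is drawn at 1 + k1 r^2 times it, then the intrinsics apply), "R" (3x3) and "t" (3): a world point X has camera coordinates R X + t. Camera axes: x right, y down, z forward; pixel columns grow to the right and rows downward; lengths in m; the calibration is good to about 2 mm. A picture is of the moment at which its call begins. get_calibration takes no time and is no camera call.
- r.hand_in(): hands the job in; it is judged then, once.
The state is a dict: "clock": time; "joints": joint angles; "qvel": joint speeds; "tau": joint torques, N m; "tcp_pos": TCP position; "orientation": TCP orientation; "contact_force": force on the tool from outside, world axes, zero at the start; "moment": the same for the moment, N m; "grip_width": finger opening in m; "gripper_force": force on a finger pad.
Only numpy, scipy, OpenCV 4.12 (cv2) and the standard library are available. Lean on these libraries where they do the work, as an engineer would, in place of code of your own. Each camera call takes 0.05 s, during which the arm holds its last target. There are 200 camera calls.

### The job

Take the belaying pin from the end of the rack nearest the ring gauge and pass it, foot first, down through the gauge's rings until it meets the ring that is too small for it, working it sideways past any ring that merely catches its edge. Press it down on that ring with about 10 N for a second to be sure it is truly stopped, never letting the push on the gauge exceed 30 N, then let go and leave the pin standing there; leave the other two pins and the fittings on the counter where they are.

Things in the scene. Friction and masses are not known exactly. Their poses are not given: they have to be found in the camera images.
- pin_a_mid (a point): Middle of one of three upright wooden belaying pins, on its axis 85 mm above the foot. Round shank 120 mm long, diameter 34, 28 or 22 mm (all differ; which is which is not told), square-cut foot; on top a round handle 24 mm across, 50 mm long, its middle 60 mm above this point. 170 mm in all, 40 to 140 g. z runs foot to handle. Held loosely it tilts in the fingers. Pins swap places.
- pin_b_mid (a point): Middle of one of three upright wooden belaying pins, on its axis 85 mm above the foot. Round shank 120 mm long, diameter 34, 28 or 22 mm (all differ; which is which is not told), square-cut foot; on top a round handle 24 mm across, 50 mm long, its middle 60 mm above this point. 170 mm in all, 40 to 140 g. z runs foot to handle. Held loosely it tilts in the fingers. Pins swap places.
- pin_c_mid (a point): Middle of one of three upright wooden belaying pins, on its axis 85 mm above the foot. Round shank 120 mm long, diameter 34, 28 or 22 mm (all differ; which is which is not told), square-cut foot; on top a round handle 24 mm across, 50 mm long, its middle 60 mm above this point. 170 mm in all, 40 to 140 g. z runs foot to handle. Held loosely it tilts in the fingers. Pins swap places.
- gauge: Steel ring gauge fixed to the counter: base 120 x 90 x 14 mm, on its -x side, 58 mm from the rings' axis, a post 14 x 34 mm, 148 mm high, with four level rings one above the other, 52 mm outside, 6 mm thick, square-edged, bores 36, 30, 24, 18 mm from the top down. All is rigid, so force rises fast on contact. Origin on the counter on the rings' axis; z up, y across the post.
- gauge_top (a point): Nominal centre of the top ring's upper face, 145 mm above the counter, axes as the gauge's; the other rings' upper faces lie 30, 60 and 90 mm lower. Each ring sits up to 2.4 mm off the axis along the gauge's y, either way, each differently and not told; true in x and z. So a foot may catch on a ring it fits; it goes on down when moved sideways along y.
- gauge_low (a point): Nominal centre of the lowest ring's upper face, 55 mm above the counter. The 34 mm shank is stopped by the second ring from the top, the 28 mm one by the third, the 22 mm one by this lowest ring; a shank has 2 mm of play in the tightest ring that it passes.
- rack: Wooden rack fixed to the counter, a block 70 x 250 x 60 mm with three round sockets 39 mm in diameter and 45 mm deep in a row along its y axis, 80 mm apart, the middle one at its centre. A pin stands freely on the socket's floor, 15 mm above the counter. Origin at the centre of its underside.
- rack_end (a point): Mouth of the socket at the rack's +y end, the end nearest the gauge, 60 mm above the counter. The pin standing here is the one to be sized.
- latch: Brass porthole latch, plate 75 x 45 mm, 20 mm high, lying on the counter; origin at its underside; bystander, to be left alone.
- swivel: Bronze swivel with two eyes, 110 x 44 mm, 18 mm high; origin at its underside; bystander, to be left alone.
- ferrule: Copper ferrule, a tube 30 mm across and 30 mm high standing on end; origin at its underside; bystander, to be left alone.
There are look-alikes about, which are no part of the job. What is shaped like the part that bears pin_b_mid but green or turquoise is not meant.

How it is judged:
On the way, in this order (a step that is already met when the one before it is completed fails the run):
1. the pin from the rack's end is in the gauge, its foot inside the top ring (((z of pin_a_mid in the frame of gauge_top below 0.083 m and horizontal distance between pin_a_mid and gauge_top below 0.015 m and angle between pin_a_mid's own z axis and vertical below 0.15 rad and distance of each of pin_b_mid, pin_c_mid from where it was at the start of the episode below 0.02 m and horizontal distance between each of pin_b_mid, pin_c_mid and rack_end above 0.05 m) or (z of pin_b_mid in the frame of gauge_top below 0.083 m and horizontal distance between pin_b_mid and gauge_top below 0.015 m and angle between pin_b_mid's own z axis and vertical below 0.15 rad and distance of each of pin_a_mid, pin_c_mid from where it was at the start of the episode below 0.02 m and horizontal distance between each of pin_a_mid, pin_c_mid and rack_end above 0.05 m) or (z of pin_c_mid in the frame of gauge_top below 0.083 m and horizontal distance between pin_c_mid and gauge_top below 0.015 m and angle between pin_c_mid's own z axis and vertical below 0.15 rad and distance of each of pin_a_mid, pin_b_mid from where it was at the start of the episode below 0.02 m and horizontal distance between each of pin_a_mid, pin_b_mid and rack_end above 0.05 m))), for 0.05 s.
2. the pin is pressed with more than 5 N on the ring too small for it, for 0.4 s (((z of pin_a_mid in the frame of gauge_top between 0.049 and 0.061 m and horizontal distance between pin_a_mid and gauge_top below 0.015 m and angle between pin_a_mid's own z axis and vertical below 0.15 rad and contact force between pin_a and gauge above 5 N) or (z of pin_b_mid in the frame of gauge_top between 0.019 and 0.031 m and horizontal distance between pin_b_mid and gauge_top below 0.015 m and angle between pin_b_mid's own z axis and vertical below 0.15 rad and contact force between pin_b and gauge above 5 N) or (z of pin_c_mid in the frame of gauge_top between -0.011 and 0.001 m and horizontal distance between pin_c_mid and gauge_top below 0.015 m and angle between pin_c_mid's own z axis and vertical below 0.15 rad and contact force between pin_c and gauge above 5 N))), for 0.4 s.
At the end, for the whole second after the job is handed in: The pin from the rack's end stands released and at rest in the gauge, upright within 0.15 rad, its foot within 6 mm of the upper face of the first ring too small for its shank and its middle within 15 mm of the gauge's axis; the other two pins are within 20 mm of where they stood (((z of pin_a_mid in the frame of gauge_top between 0.049 and 0.061 m and horizontal distance between pin_a_mid and gauge_top below 0.015 m and angle between pin_a_mid's own z axis and vertical below 0.15 rad and linear speed of pin_a below 0.02 m/s and distance of each of pin_b_mid, pin_c_mid from where it was at the start of the episode below 0.02 m and horizontal distance between each of pin_b_mid, pin_c_mid and rack_end above 0.05 m and contact force between the fingers and pin_a below 0.1 N) or (z of pin_b_mid in the frame of gauge_top between 0.019 and 0.031 m and horizontal distance between pin_b_mid and gauge_top below 0.015 m and angle between pin_b_mid's own z axis and vertical below 0.15 rad and linear speed of pin_b below 0.02 m/s and distance of each of pin_a_mid, pin_c_mid from where it was at the start of the episode below 0.02 m and horizontal distance between each of pin_a_mid, pin_c_mid and rack_end above 0.05 m and contact force between the fingers and pin_b below 0.1 N) or (z of pin_c_mid in the frame of gauge_top between -0.011 and 0.001 m and horizontal distance between pin_c_mid and gauge_top below 0.015 m and angle between pin_c_mid's own z axis and vertical below 0.15 rad and linear speed of pin_c below 0.02 m/s and distance of each of pin_a_mid, pin_b_mid from where it was at the start of the episode below 0.02 m and horizontal distance between each of pin_a_mid, pin_b_mid and rack_end above 0.05 m and contact force between the fingers and pin_c below 0.1 N))); the robot touches nothing.
It fails at once if the pin bears on the gauge with more than 30 N (contact force between any of pin_a, pin_b, pin_c and gauge above 30 N).
It fails at once if a fitting on the counter is moved by more than 30 mm (distance of any of latch, swivel, ferrule from where it was at the start of the episode above 0.03 m).
It also fails if it takes over 72 s, if anything falls off the work surface, if the arm or the gripper's body presses on something with over 40 N, if the wrist force passes 120 N, or if a joint passes its speed limit or range.

## Working session

There is one attempt and no reset: what is moved stays moved. The work goes in short steps, Python scripts to look and compute and a tool call to move; the robot and the scene stay as the last step left them, time stands still between calls to the robot, and variables do not carry over. Pictures are saved under pics/ and viewed, at most 10 in all, crops included, and the job is handed in when it is done.

Besides the shell and the picture viewer there is one more tool, called after "Call:" as a command line: name --argument value ..., lists and objects as JSON in quotes. servo_tool: Moves the arm, as the interface text tells. Its arguments: {"type":"object","properties":{"turn":{"type":"array"},"slide":{"type":"array"},"hand":{"type":"array"},"squeeze":{"type":"number"}},"required":["turn","slide","hand"]}

```bash
ls; mkdir -p pics; python3 - <<'E'
from bench import r
import cv2,numpy as np
for n in("side","top"):
    p,d=r.grab_frame(n); cv2.imwrite(f"pics/{n}0.png",p[:,:,::-1]); np.save(f"pics/{n}0.npy",d)
    c=r.get_calibration(n); print(n,{k:np.round(v,4).tolist() for k,v in c.items()})
o=r.get_obs(); print({k:np.round(v,3).tolist() for k,v in o.items()})
E
```

```text
pics
side {'fovy': 43.6606, 'cx': 274.0969, 'cy': 204.6249, 'k1': -0.1321, 'R': [[-0.9988, -0.0484, 0.0113], [-0.0442, 0.7596, -0.6489], [0.0228, -0.6486, -0.7608]], 't': [0.6049, 0.0469, 1.3497]}
top {'fovy': 48.4052, 'cx': 279.8872, 'cy': 211.0974, 'k1': -0.0376, 'R': [[-0.0075, -1.0, 0.003], [-0.9923, 0.0071, -0.1238], [0.1238, -0.0039, -0.9923]], 't': [0.0671, 0.6188, 0.9561]}
{'clock': 0.1, 'joints': [1.017, 0.478, 0.022, 1.556, -0.012, 1.109, -0.083], 'qvel': [-0.0, 0.001, -0.003, -0.004, 0.001, 0.001, -0.001], 'tau': [0.005, -59.776, 1.614, -28.195, 0.013, 0.005, 0.0], 'tcp_pos': [0.291, -0.609, 0.23], 'orientation': [-3.062, -0.694, 0.001], 'contact_force': [0.127, -0.105, -0.067], 'moment': [0.011, 0.01, -0.063], 'gripper_force': 0.0, 'grip_width': 0.085}
```

View pics/side0.png

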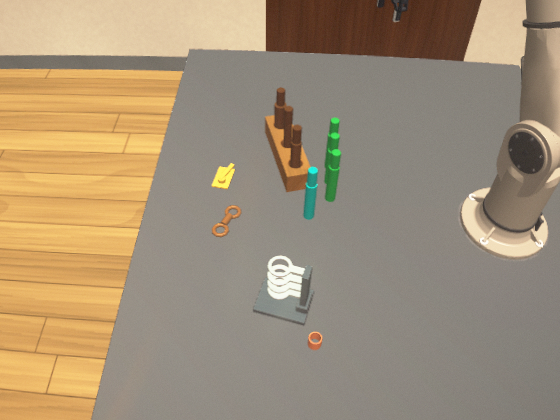

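View pics/top0.png

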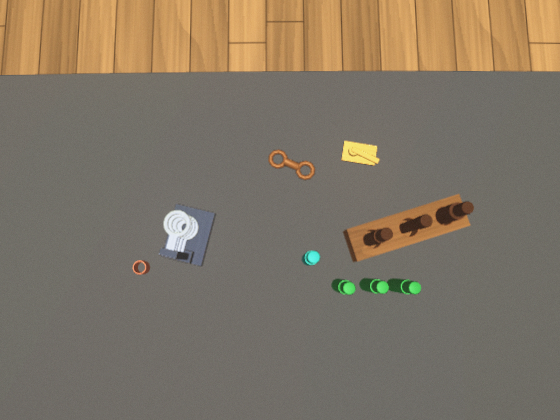

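```bash
cat > h.py <<'E'
from bench import r
import numpy as np,cv2
C={n:r.get_calibration(n) for n in("side","top")}
def ray(n,uv):
    c=C[n]; f=210/np.tan(np.radians(c["fovy"])/2); uv=np.atleast_2d(np.asarray(uv,float))
    K=np.array([[f,0,c["cx"]],[0,f,c["cy"]],[0,0,1]])
    s=cv2.undistortPoints(uv[:,None],K,np.array([c["k1"],0,0,0,0]))[:,0]
    return np.c_[s,np.ones(len(s))]
def org(n): return -np.array(C[n]["R"]).T@np.array(C[n]["t"])
def onplane(n,uv,z):
    w=ray(n,uv)@np.array(C[n]["R"]); o=org(n); return o+w*((z-o[2])/w[:,2])[:,None]
def cloud(n,d,m):
    v,u=np.nonzero(m&(d>0)); return (ray(n,np.c_[u,v])*d[v,u][:,None]-np.array(C[n]["t"]))@np.array(C[n]["R"]),np.c_[u,v]
E
python3 - <<'E'
from h import *
np.set_printoptions(precision=4,suppress=True)
for n in("top","side"):
    p=cv2.imread(f"pics/{n}0.png"); d=np.load(f"pics/{n}0.npy")
    m=np.ones(d.shape,bool); X,uv=cloud(n,d,m); hsv=cv2.cvtColor(p,cv2.COLOR_BGR2HSV)[uv[:,1],uv[:,0]].astype(int)
    Y=X[(hsv[:,2]<60)];
    box=lambda lo,hi:np.all((X>lo)&(X<hi),1)
    print(n,"table z",np.median(X[:,2]))
    # pin tops: brown points above .15
    brown=((hsv[:,0]<20)|(hsv[:,0]>170))&(hsv[:,1]>80)
    for nm,s in(("pin",brown&(X[:,2]>.16)&(X[:,2]<.21)&(X[:,0]>.3)),("green",(abs(hsv[:,0]-75)<25)&(hsv[:,1]>120)&(X[:,2]>.12)),
      ("ring1",(hsv[:,1]<60)&(hsv[:,2]>120)&(X[:,2]>.132)&(X[:,2]<.16)&(X[:,0]>.3)),):
        im=np.zeros(d.shape,np.uint8); im[uv[s][:,1],uv[s][:,0]]=1
        k,lab,st,ce=cv2.connectedComponentsWithStats(im)
        for i in range(1,k):
            if st[i,4]<15: continue
            q=s&(lab[uv[:,1],uv[:,0]]==i); Q=X[q]; top=Q[Q[:,2]>np.percentile(Q[:,2],95)-.006]
            print(nm,st[i],ce[i],"n",len(top),"mean",top.mean(0),"mid",(np.percentile(top,2,0)+np.percentile(top,98,0))/2,"ext",np.ptp(top,0))
p=cv2.imread("pics/top0.png");q=cv2.imread("pics/side0.png")
a=cv2.resize(p[195:275,130:220],None,fx=4.4,fy=4.4,interpolation=2);b=cv2.resize(q[245:325,245:335],None,fx=4.4,fy=4.4,interpolation=2)
c=cv2.resize(q[80:230,220:345],None,fx=2.34,fy=2.34,interpolation=2)[:352,:]; 
cv2.imwrite("pics/crop1.png",np.hstack([a,b])); 
E
```

```text
top table z -3.1485816038577614e-05
pin [456 202  18  14 190] [464.5316 208.2789] n 135 mean [ 0.6051 -0.278   0.185 ] mid [ 0.6053 -0.2788  0.1847] ext [0.0207 0.0235 0.0073]
pin [417 215  16  14 177] [424.322  221.2542] n 132 mean [ 0.5816 -0.202   0.185 ] mid [ 0.5819 -0.202   0.1848] ext [0.0223 0.0234 0.0065]
pin [377 228  16  14 164] [384.939 234.25 ] n 135 mean [ 0.5581 -0.1283  0.1849] mid [ 0.5581 -0.1284  0.185 ] ext [0.0219 0.0221 0.0075]
green [304 251  16  14 157] [311.8153 257.3376] n 129 mean [0.518  0.0037 0.1699] mid [0.5181 0.0037 0.1698] ext [0.022  0.0222 0.0071]
green [370 279  19  15 192] [379.2344 286.3385] n 127 mean [ 0.4634 -0.1213  0.1702] mid [ 0.4637 -0.1213  0.1703] ext [0.0217 0.0221 0.0067]
green [338 280  17  14 183] [346.3005 286.8962] n 129 mean [ 0.4628 -0.0599  0.1701] mid [ 0.4629 -0.0602  0.1701] ext [0.0216 0.0221 0.0088]
green [400 280  21  14 204] [410.848  287.2206] n 127 mean [ 0.4614 -0.1799  0.1701] mid [ 0.4613 -0.1803  0.1702] ext [0.02   0.0221 0.0075]
ring1 [159 210  32  48 541] [174.024 233.793] n 441 mean [0.5622 0.2636 0.1463] mid 
[... 214 characters left out ...]
1 0.0075]
pin [284 106   9  12  86] [288.2674 111.5349] n 40 mean [ 0.5795 -0.1983  0.1833] mid [ 0.5799 -0.1996  0.1834] ext [0.0184 0.0243 0.0073]
pin [293 125   9  13  93] [296.6129 130.3871] n 44 mean [ 0.5572 -0.126   0.1838] mid [ 0.5566 -0.1266  0.1843] ext [0.0201 0.0217 0.0075]
green [328 118  13  52 457] [333.8818 143.9103] n 164 mean [ 0.4616 -0.1118  0.1683] mid [ 0.4612 -0.1188  0.1686] ext [0.0237 0.1448 0.0087]
green [306 167  12  21 176] [311.9886 176.5909] n 57 mean [0.5165 0.0056 0.1683] mid [0.5168 0.005  0.1683] ext [0.0211 0.0217 0.0073]
ring1 [268 256  45  24 433] [289.6813 268.1686] n 338 mean [0.5597 0.2669 0.1443] mid [0.5626 0.2633 0.1455] ext [0.0914 0.0555 0.0087]
```

View pics/crop1.png

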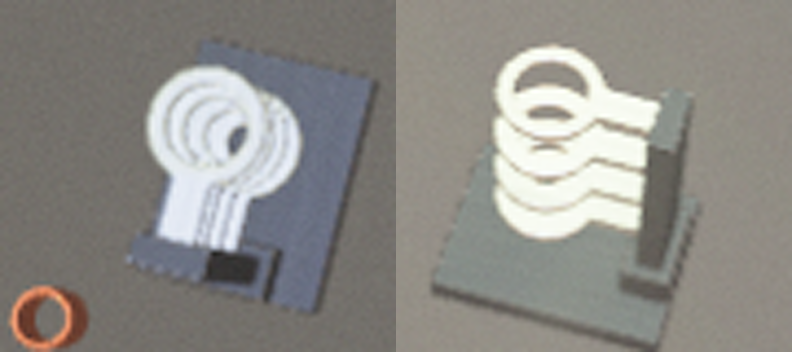

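The end pin's handle sits at top px (385,234) and side px (297,130). Its look-alikes are the turquoise pin at top px (312,257), the green ones at (346,287), (379,286) and (411,287), and the two brown neighbours at (424,221) and (464,208). The end pin is brown and stands in the rack socket nearest the gauge. The crop shows the gauge: post toward −x, rings at about top px (177,222).

```bash
python3 - <<'E'
from h import *
from scipy.optimize import least_squares
np.set_printoptions(precision=4,suppress=True)
def circ(P):
    f=lambda q:np.hypot(P[:,0]-q[0],P[:,1]-q[1])-q[2]
    s=least_squares(f,[P[:,0].mean(),P[:,1].mean(),.02],loss="soft_l1",f_scale=.001); return s.x,np.sqrt(np.mean(s.fun**2))
for n in("top","side"):
    p=cv2.imread(f"pics/{n}0.png"); d=np.load(f"pics/{n}0.npy")
    X,uv=cloud(n,d,np.ones(d.shape,bool)); g=np.zeros(d.shape+(3,)); g[uv[:,1],uv[:,0]]=X
    z=g[:,:,2]+(.0018 if n=="side" else 0); R=(abs(g[:,:,0]-.57)<.09)&(abs(g[:,:,1]-.26)<.09)
    # base yaw
    b=R&(abs(z-.014)<.005) if n=="top" else R&(z>.008)&(z<.02)
    B=g[b][:,:2].astype(np.float32); print(n,"base rect",cv2.minAreaRect(B))
    if n=="top":
      pt=R&(g[:,:,0]<.56)&(abs(z-.148)<.004)&(p.max(2)<110); print("post top",g[pt].mean(0),pt.sum(),cv2.minAreaRect(g[pt][:,:2].astype(np.float32)))
    white=(p.min(2)>110)
    m=(R&white&(z>.138)).astype(np.uint8)
    cs,h=cv2.findContours(m,cv2.RETR_CCOMP,cv2.CHAIN_APPROX_NONE)
    for c,hh in zip(cs,h[0]):
        if len(c)<12: continue
        W=onplane(n,c[:,0].astype(float),.145)
        if hh[3]<0:
            for k in range(3):
                ctr=np.array([W[:,0].max()-.026,np.median(W[:,1])]) if k==0 else q[:2]
                K=W[W[:,0]>ctr[0]-.010]; q,e=circ(K)
            print("outer",q,e,len(K))
        else: q,e=circ(W); print("hole",q,e,len(W))
    # shank width of end pin
    P=np.array([.5575,-.1275])
    s=(np.hypot(g[:,:,0]-P[0],g[:,:,1]-P[1])<.03)
    for lo,hi in((.075,.095),(.095,.12),(.145,.175)):
        Q=g[s&(z>lo)&(z<hi)]
        if len(Q)>20: o=org(n)[:2]-P; t=np.array([-o[1],o[0]])/np.hypot(*o); w=Q[:,:2]@t; print(n,"shank",lo,len(Q),np.ptp(w),np.percentile(w,95)-np.percentile(w,5))
    for a in ([.5816,-.202],[.6051,-.278]):
        s2=(np.hypot(g[:,:,0]-a[0],g[:,:,1]-a[1])<.03)&(z>.08)&(z<.12); Q=g[s2]
        o=org(n)[:2]-a; t=np.array([-o[1],o[0]])/np.hypot(*o); print(" other",len(Q),np.ptp(Q[:,:2]@t) if len(Q) else 0)
from scipy.spatial.transform import Rotation as Ro
print(Ro.from_rotvec(r.get_obs()["orientation"]).as_matrix())
E
```

```text
top base rect ((0.5592275857925415, 0.27871736884117126), (0.11568937450647354, 0.1544046700000763), 76.7130355834961)
post top [0.5267 0.2599 0.147 ] 9 ((0.5325575470924377, 0.26846843957901), (0.031149957329034805, 0.008556360378861427), 56.5247917175293)
outer [0.5835 0.2579 0.025 ] 0.0005105239338667076 47
hole [0.5838 0.2577 0.0184] 0.00048769073746271404 54
top shank 0.075 27 0.025242762170927358 0.02284660113431941
top shank 0.095 35 0.02743682999542507 0.02423431456763203
top shank 0.145 46 0.022541863416025376 0.020428103787399954
 other 60 0.021186608384560657
 other 122 0.03324618634126231
side base rect ((0.5587804317474365, 0.27906689047813416), (0.11306671798229218, 0.1505649834871292), 76.81269836425781)
outer [0.5819 0.2626 0.0254] 0.0006733441483687133 42
hole [0.5822 0.2628 0.018 ] 0.0006273075523148746 44
side shank 0.075 56 0.02456329238488164 0.02363426078954789
side shank 0.095 75 0.026824193949709252 0.025620202924167
side shank 0.145 85 0.023305065228834798 0.021708349419209294
 other 89 0.02005376539494763
 other 96 0.02512362255131606
[[ 0.9023  0.4312 -0.0008]
 [ 0.4312 -0.9023  0.0015]
 [-0.0001 -0.0016 -1.    ]]
```

Shank widths put the end pin at 28 mm, so it should stop on ring 3 with its foot at z = 85 mm. I'll grip the handle with the fingers closing along the rack.

Call:
servo_tool --turn '[[0,0,-0.2],[0,0,-0.4],[0,0,-0.6],[0,0,-0.8],[0,0,-1.0],[0,0,-1.2],[0,0,-1.4],[0,0,-1.6]]' --slide '[[0.4,0.8,0.3],[1.2,2.2,0.6],[2.1,3.8,0.6],[3.0,5.4,0.6],[3.9,7.0,0.6],[4.8,8.6,0.6],[5.7,10.2,0.6],[6.6,11.8,0.6]]' --hand '[0.7,0.7,0.7,0.7,0.7,0.7,0.7,0.7]'

```text
clock: 1.1
tcp_pos: [0.4895, -0.2533, 0.2491]
orientation: [-3.105, -0.478, 0.0]
contact_force: [-0.0, -0.6, -0.6]
grip_width: 0.06
gripper_force: 0.0
```

Call:
servo_tool --turn '[[0,0,0],[0,0,0],[0,0,0],[0,0,0],[0,0,0],[0,0,0]]' --slide '[[0.9,1.6,0],[1.7,3.0,0],[2.1,3.8,0],[2.28,4.26,0],[2.28,4.26,0],[2.28,4.26,0]]' --hand '[0.7,0.7,0.7,0.7,0.7,0.7]'

```text
clock: 1.85
tcp_pos: [0.5568, -0.129, 0.2492]
orientation: [3.105, 0.476, -0.001]
contact_force: [0.1, -0.8, -0.2]
grip_width: 0.0599
gripper_force: 0.0
```

Call:
servo_tool --turn '[[0,0,0],[0,0,0],[0,0,0],[0,0,0],[0,0,0],[0,0,0],[0,0,0],[0,0,0]]' --slide '[[0.03,0.05,-0.8],[0.03,0.05,-1.7],[0.03,0.05,-2.6],[0.03,0.05,-3.2],[0.03,0.05,-3.5],[0.03,0.05,-3.63],[0.03,0.05,-3.63],[0.03,0.05,-3.63]]' --hand '[0.7,0.7,0.7,0.7,0.7,0.7,0.7,0.7]'

```text
clock: 2.85
tcp_pos: [0.5589, -0.1258, 0.1411]
orientation: [3.104, 0.479, 0.002]
contact_force: [-0.6, -0.3, -0.7]
grip_width: 0.0597
gripper_force: 0.0
```

Call:
servo_tool --turn '[[0,0,0],[0,0,0],[0,0,0],[0,0,0],[0,0,0],[0,0,0],[0,0,0],[0,0,0]]' --slide '[[0,0,0],[0,0,0],[0,0,0],[0,0,0],[0,0,0],[0,0,0],[0,0,0],[0,0,0]]' --hand '[0.5,0.4,0.3,0.25,0.2,0.1,0.1,0.1]' --squeeze 70

```text
clock: 3.85
tcp_pos: [0.5586, -0.126, 0.1406]
orientation: [3.104, 0.479, 0.001]
contact_force: [-0.9, -1.8, 2.7]
grip_width: 0.0227
gripper_force: 68.1
```

Call:
servo_tool --turn '[[0,0,0],[0,0,0],[0,0,0],[0,0,0],[0,0,0],[0,0,0],[0,0,0],[0,0,0]]' --slide '[[0,0,0.4],[0,0,1.2],[0,0,2.2],[0,0,3.3],[0,0,4.4],[0,0,5.2],[0,0,5.5],[0,0,5.5]]' --hand '[0.1,0.1,0.1,0.1,0.1,0.1,0.1,0.1]'

```text
clock: 4.85
tcp_pos: [0.5582, -0.1254, 0.3054]
orientation: [-3.105, -0.48, -0.0]
contact_force: [-1.1, -0.3, -1.2]
grip_width: 0.0224
gripper_force: 68.4
```

```bash
python3 - <<'E'
from h import *
np.set_printoptions(precision=4,suppress=True)
o=r.get_obs();print(o["tcp_pos"],o["gripper_force"],o["grip_width"],o["joints"])
im=[]
for n in("side","top"):
    p,d=r.grab_frame(n); im.append(p[:,:,::-1])
    X,uv=cloud(n,d,np.ones(d.shape,bool)); t=o["tcp_pos"]
    for lo,hi in((.18,.21),(.21,.24),(.24,.27),(.27,.29)):
        Q=X[(np.hypot(X[:,0]-t[0],X[:,1]-t[1])<.03)&(X[:,2]>lo)&(X[:,2]<hi)]
        if len(Q): print(n,lo,len(Q),Q.min(0),Q.max(0),Q.mean(0))
cv2.imwrite("pics/lift.png",np.hstack([cv2.resize(im[0][20:220,220:400],None,fx=2,fy=2),cv2.resize(im[1][150:350,300:500],None,fx=2,fy=2)]))
E
```

```text
[ 0.5582 -0.1254  0.3054] 68.39282870292664 0.022436809426135004 [ 0.2733  0.2557 -0.1966  1.705   0.0531  1.1862 -1.2013]
side 0.18 94 [ 0.5417 -0.1277  0.1806] [ 0.5692 -0.1106  0.2098] [ 0.5564 -0.1166  0.1947]
side 0.21 97 [ 0.5437 -0.1273  0.2101] [ 0.5684 -0.1102  0.24  ] [ 0.5563 -0.1167  0.2247]
side 0.24 105 [ 0.5436 -0.1247  0.2402] [ 0.5696 -0.1088  0.2698] [ 0.5568 -0.1148  0.2555]
side 0.27 74 [ 0.5438 -0.1241  0.2701] [ 0.5704 -0.1066  0.29  ] [ 0.5573 -0.1145  0.2804]
top 0.24 6 [ 0.5431 -0.1265  0.247 ] [ 0.5677 -0.1174  0.2689] [ 0.5475 -0.1234  0.2584]
top 0.27 6 [ 0.543  -0.1262  0.273 ] [ 0.5464 -0.1183  0.2823] [ 0.5444 -0.122   0.2771]
```

View pics/lift.png

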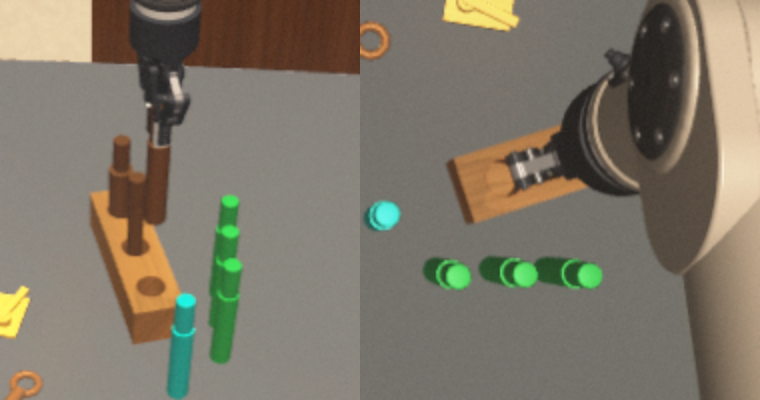

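The pin hangs upright in the fingers, shank at crop px (158,180), and its socket is empty. Next, over to the gauge.

Call:
servo_tool --turn '[[0,0,-0.4],[0,0,-1.2],[0,0,-2.0],[0,0,-3.0],[0,0,-4.0],[0,0,-4.8],[0,0,-5.6],[0,0,-6.4]]' --slide '[[0.05,0.5,0],[0.15,1.6,0],[0.25,3.1,0],[0.35,4.6,0],[0.45,6.1,0],[0.55,7.6,0],[0.65,9.1,0],[0.75,10.6,0]]' --hand '[0.1,0.1,0.1,0.1,0.1,0.1,0.1,0.1]'

```text
clock: 5.95
tcp_pos: [0.5802, 0.1934, 0.3039]
orientation: [3.115, -0.399, -0.003]
contact_force: [0.5, -0.7, -1.3]
grip_width: 0.0224
gripper_force: 68.4
```

Call:
servo_tool --turn '[[0,0,0],[0,0,0],[0,0,0],[0,0,0],[0,0,0],[0,0,0]]' --slide '[[0.05,1.2,0],[0.1,1.9,0],[0.1,2.25,0],[0.1,2.25,-0.2],[0.1,2.25,-0.3],[0.1,2.25,-0.3]]' --hand '[0.1,0.1,0.1,0.1,0.1,0.1]'

```text
clock: 6.7
tcp_pos: [0.584, 0.2581, 0.296]
orientation: [3.115, -0.398, -0.001]
contact_force: [0.7, 0.9, -0.3]
grip_width: 0.0223
gripper_force: 68.4
```

```bash
python3 - <<'E'
from h import *
np.set_printoptions(precision=4,suppress=True)
o=r.get_obs();print(o["tcp_pos"],o["orientation"],o["contact_force"],o["joints"])
im=[]
for n in("side","top"):
    p,d=r.grab_frame(n); im.append(p[:,:,::-1]); cv2.imwrite(f"pics/{n}1.png",p[:,:,::-1]); np.save(f"pics/{n}1.npy",d)
    X,uv=cloud(n,d,np.ones(d.shape,bool)); t=o["tcp_pos"]
    for lo,hi in((.165,.19),(.19,.22),(.22,.25),(.25,.28)):
        Q=X[(np.hypot(X[:,0]-t[0],X[:,1]-t[1])<.03)&(X[:,2]>lo)&(X[:,2]<hi)]
        if len(Q): print(n,lo,len(Q),Q.min(0),Q.max(0),Q.mean(0))
cv2.imwrite("pics/hov.png",np.hstack([cv2.resize(im[0][190:330,220:350],None,fx=3,fy=3),cv2.resize(im[1][150:290,110:240],None,fx=3,fy=3)]))
E
```

```text
[0.584  0.2581 0.296 ] [ 3.1152 -0.3982 -0.0006] [ 0.6585  0.9157 -0.3207] [-0.3014  0.385  -0.2884  1.5542  0.1146  1.2199 -2.4343]
side 0.165 80 [0.5669 0.2573 0.1687] [0.5932 0.2737 0.1897] [0.5803 0.2679 0.1794]
side 0.19 118 [0.5674 0.259  0.1903] [0.5936 0.2734 0.22  ] [0.5807 0.2681 0.2047]
side 0.22 129 [0.5672 0.2585 0.2202] [0.594  0.2738 0.2495] [0.5809 0.2688 0.235 ]
side 0.25 139 [0.5674 0.2572 0.2502] [0.5944 0.2741 0.28  ] [0.5812 0.2689 0.2648]
top 0.165 17 [0.5688 0.2438 0.174 ] [0.576  0.2567 0.1894] [0.5718 0.2495 0.1816]
top 0.19 25 [0.5689 0.245  0.1917] [0.5742 0.2626 0.2192] [0.5711 0.2512 0.2062]
top 0.22 21 [0.5691 0.2468 0.2201] [0.5737 0.2574 0.2496] [0.5706 0.252  0.2347]
top 0.25 19 [0.569  0.2488 0.2521] [0.5722 0.2584 0.2798] [0.5703 0.2529 0.267 ]
```

View pics/hov.png

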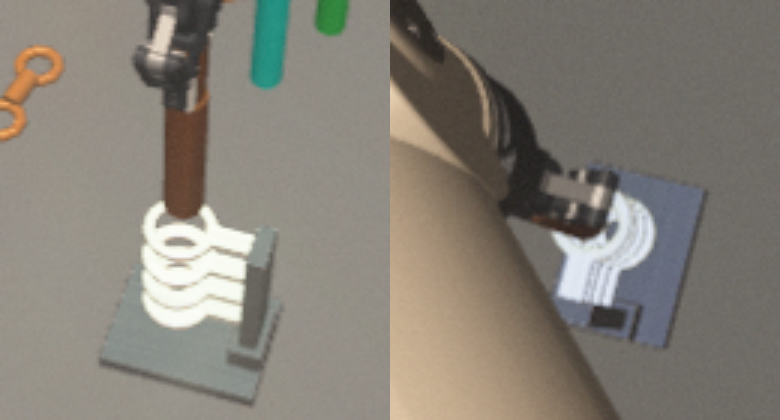

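The side view shows the pin over the top ring at crop px (183,215), about 1 mm short in x and y. Nudge it across and descend gently.

Call:
servo_tool --turn '[[0,0,0],[0,0,0],[0,0,0],[0,0,0],[0,0,0],[0,0,0],[0,0,0],[0,0,0]]' --slide '[[0.03,0.03,-0.2],[0.03,0.03,-0.4],[0.03,0.03,-0.6],[0.03,0.03,-0.7],[0.03,0.03,-0.78],[0.03,0.03,-0.84],[0.03,0.03,-0.88],[0.03,0.03,-0.9]]' --hand '[0.1,0.1,0.1,0.1,0.1,0.1,0.1,0.1]'

```text
clock: 7.8
tcp_pos: [0.5848, 0.2607, 0.2695]
orientation: [-3.117, 0.395, -0.0]
contact_force: [0.6, -0.0, -1.0]
grip_width: 0.0223
gripper_force: 68.4
```

Call:
servo_tool --turn '[[0,0,0],[0,0,0]]' --slide '[[0,0,-0.03],[0,0,-0.06]]' --hand '[0.1,0.1]'

```text
clock: 8.05
tcp_pos: [0.5848, 0.2607, 0.2676]
orientation: [-3.117, 0.395, -0.0]
contact_force: [0.5, 0.1, -0.4]
grip_width: 0.0228
gripper_force: 68.4
```

Call:
servo_tool --turn '[[0,0,0],[0,0,0],[0,0,0],[0,0,0],[0,0,0],[0,0,0],[0,0,0],[0,0,0]]' --slide '[[0,0,-0.05],[0,0,-0.15],[0,0,-0.28],[0,0,-0.42],[0,0,-0.56],[0,0,-0.7],[0,0,-0.78],[0,0,-0.82]]' --hand '[0.1,0.1,0.1,0.1,0.1,0.1,0.1,0.1]'

```text
clock: 9.05
tcp_pos: [0.5847, 0.2606, 0.2428]
orientation: [3.116, -0.395, -0.0]
contact_force: [0.8, 0.6, -1.0]
grip_width: 0.0225
gripper_force: 68.4
```

Call:
servo_tool --turn '[[0,0,0],[0,0,0],[0,0,0]]' --slide '[[0,0,-0.03],[0,0,-0.06],[0,0,-0.08]]' --hand '[0.1,0.1,0.1]'

```text
clock: 9.43
tcp_pos: [0.5848, 0.2607, 0.2406]
orientation: [-3.117, 0.395, -0.0]
contact_force: [-0.2, 0.2, -0.9]
grip_width: 0.0221
gripper_force: 68.4
```

Call:
servo_tool --turn '[[0,0,0],[0,0,0],[0,0,0]]' --slide '[[0,0,-0.02],[0,0,-0.03],[0,0,-0.03]]' --hand '[0.1,0.1,0.1]'

```text
clock: 9.8
tcp_pos: [0.585, 0.2607, 0.2403]
orientation: [-3.116, 0.395, -0.001]
contact_force: [-0.4, -1.4, 4.3]
grip_width: 0.0224
gripper_force: 68.9
```

Caught on ring 2, as can be expected. I'll keep a light push and work along the gauge's y.

Call:
servo_tool --turn '[[0,0,0],[0,0,0],[0,0,0],[0,0,0]]' --slide '[[0.004,0.016,0],[0.008,0.032,0],[0.012,0.048,0],[0.012,0.048,0]]' --hand '[0.1,0.1,0.1,0.1]'

```text
clock: 10.3
tcp_pos: [0.5853, 0.2613, 0.2402]
orientation: [3.115, -0.396, 0.001]
contact_force: [-0.6, -3.1, 5.9]
grip_width: 0.0226
gripper_force: 69.5
```

```bash
python3 - <<'E'
from h import *
np.set_printoptions(precision=4,suppress=True)
# ring 2..4: y offset relative to ring 1 along gauge y, from arms/rims seen in the first pictures: points at each ring height
gy=np.array([.245,.97]);gx=np.array([.97,-.245])
for n in("top","side"):
    p=cv2.imread(f"pics/{n}0.png"); d=np.load(f"pics/{n}0.npy"); dz=.0018 if n=="side" else 0
    X,uv=cloud(n,d,np.ones(d.shape,bool)); w=p[uv[:,1],uv[:,0]].min(1)>110
    s=w&(abs(X[:,0]-.57)<.09)&(abs(X[:,1]-.26)<.09)
    for z in(.145,.115,.085,.055):
        Q=X[s&(abs(X[:,2]+dz-z)<.003)][:,:2]; a=Q@gx; b=Q@gy
        if len(Q)<8: print(n,z,len(Q)); continue
        k=a>.505+.0  # disc part
        print(n,z,len(Q),"gx",a.min(),a.max(),"gy",b[k].min(),b[k].max(),"arm gy",np.percentile(b[a<np.percentile(a,15)],[2,98]))
E
```

```text
top 0.145 419 gx 0.4402083023269681 0.527883508144087 gy 0.3691332353530012 0.4179169929741588 arm gy [0.3829 0.4057]
top 0.115 157 gx 0.4519523568125945 0.5272016535379168 gy 0.37024604302774705 0.41735139909084573 arm gy [0.3873 0.3909]
top 0.085 180 gx 0.4520173150031489 0.5266761841220764 gy 0.3717724574178815 0.41691915773432414 arm gy [0.3877 0.3927]
top 0.055 154 gx 0.453545664044491 0.5275676181322149 gy 0.3712515270215243 0.4125905055915029 arm gy [0.3862 0.3926]
side 0.145 337 gx 0.4371866519099479 0.5261868454009909 gy 0.3722976004510793 0.4201135822864845 arm gy [0.3797 0.4108]
side 0.115 281 gx 0.4493567118861422 0.5261443108247582 gy 0.37477746347884633 0.4222257338236642 arm gy [0.3896 0.4083]
side 0.085 231 gx 0.4497276392478262 0.5259065772897488 gy 0.37294966669511326 0.42200580689609624 arm gy [0.3907 0.4097]
side 0.055 189 gx 0.45084964055987514 0.5258337002224953 gy 0.37014731981339316 0.4213150691923182 arm gy [0.3902 0.412 ]
```

Call:
servo_tool --turn '[[0,0,0],[0,0,0],[0,0,0],[0,0,0]]' --slide '[[0.004,0.016,0],[0.008,0.032,0],[0.012,0.048,0],[0.012,0.048,0]]' --hand '[0.1,0.1,0.1,0.1]'

```text
clock: 10.8
tcp_pos: [0.5856, 0.2619, 0.24]
orientation: [3.114, -0.396, -0.0]
contact_force: [-1.6, -4.0, 7.1]
grip_width: 0.0225
gripper_force: 70.0
```

Call:
servo_tool --turn '[[0,0,0],[0,0,0],[0,0,0],[0,0,0]]' --slide '[[0,0,0.04],[0,0,0.05],[0,0,0.05],[0,0,0.05]]' --hand '[0.1,0.1,0.1,0.1]'

```text
clock: 11.3
tcp_pos: [0.5853, 0.2637, 0.2409]
orientation: [3.117, -0.395, -0.001]
contact_force: [0.4, 0.5, -0.1]
grip_width: 0.0224
gripper_force: 68.5
```

Call:
servo_tool --turn '[[0,0,0],[0,0,0],[0,0,0],[0,0,0]]' --slide '[[0,0,-0.02],[0,0,-0.04],[0,0,-0.05],[0,0,-0.05]]' --hand '[0.1,0.1,0.1,0.1]'

```text
clock: 11.8
tcp_pos: [0.5855, 0.2635, 0.2397]
orientation: [3.117, -0.395, -0.0]
contact_force: [0.8, 0.5, -1.2]
grip_width: 0.0226
gripper_force: 68.5
```

Lower than before with no force, so the foot is entering ring 2. Continue.

Call:
servo_tool --turn '[[0,0,0],[0,0,0],[0,0,0],[0,0,0]]' --slide '[[0,0,-0.02],[0,0,-0.04],[0,0,-0.06],[0,0,-0.06]]' --hand '[0.1,0.1,0.1,0.1]'

```text
clock: 12.3
tcp_pos: [0.5854, 0.2635, 0.2378]
orientation: [3.117, -0.395, -0.0]
contact_force: [-0.1, -0.1, -1.4]
grip_width: 0.0221
gripper_force: 68.5
```

Call:
servo_tool --turn '[[0,0,0],[0,0,0],[0,0,0],[0,0,0],[0,0,0]]' --slide '[[0,0,-0.05],[0,0,-0.11],[0,0,-0.18],[0,0,-0.25],[0,0,-0.3]]' --hand '[0.1,0.1,0.1,0.1,0.1]'

```text
clock: 12.92
tcp_pos: [0.5854, 0.2635, 0.2287]
orientation: [3.116, -0.395, -0.0]
contact_force: [-0.6, -0.6, -0.7]
grip_width: 0.0224
gripper_force: 68.5
```

Call:
servo_tool --turn '[[0,0,0],[0,0,0],[0,0,0],[0,0,0],[0,0,0],[0,0,0]]' --slide '[[0,0,-0.07],[0,0,-0.16],[0,0,-0.25],[0,0,-0.34],[0,0,-0.4],[0,0,-0.43]]' --hand '[0.1,0.1,0.1,0.1,0.1,0.1]'

```text
clock: 13.68
tcp_pos: [0.5854, 0.2635, 0.2159]
orientation: [3.117, -0.395, -0.0]
contact_force: [0.4, 0.7, -0.4]
grip_width: 0.0225
gripper_force: 68.5
```

Call:
servo_tool --turn '[[0,0,0],[0,0,0],[0,0,0],[0,0,0]]' --slide '[[0,0,-0.05],[0,0,-0.1],[0,0,-0.15],[0,0,-0.16]]' --hand '[0.1,0.1,0.1,0.1]'

```text
clock: 14.18
tcp_pos: [0.5854, 0.2635, 0.2111]
orientation: [3.116, -0.395, -0.0]
contact_force: [0.5, -0.2, -0.2]
grip_width: 0.0224
gripper_force: 68.5
```

Call:
servo_tool --turn '[[0,0,0],[0,0,0],[0,0,0]]' --slide '[[0,0,-0.02],[0,0,-0.035],[0,0,-0.035]]' --hand '[0.1,0.1,0.1]'

```text
clock: 14.55
tcp_pos: [0.5857, 0.2635, 0.2106]
orientation: [-3.116, 0.396, -0.001]
contact_force: [-0.8, -0.2, 3.1]
grip_width: 0.0221
gripper_force: 68.6
```

Call:
servo_tool --turn '[[0,0,0],[0,0,0],[0,0,0]]' --slide '[[0,0,-0.015],[0,0,-0.03],[0,0,-0.03]]' --hand '[0.1,0.1,0.1]'

```text
clock: 14.92
tcp_pos: [0.5859, 0.2636, 0.2105]
orientation: [-3.116, 0.396, -0.002]
contact_force: [-1.8, -1.6, 7.5]
grip_width: 0.0229
gripper_force: 69.4
```

Call:
servo_tool --turn '[[0,0,0],[0,0,0],[0,0,0],[0,0,0],[0,0,0],[0,0,0],[0,0,0],[0,0,0]]' --slide '[[0,0,-0.01],[0,0,-0.018],[0,0,-0.018],[0,0,-0.018],[0,0,-0.018],[0,0,-0.018],[0,0,-0.018],[0,0,-0.018]]' --hand '[0.1,0.1,0.1,0.1,0.1,0.1,0.1,0.1]'

```text
clock: 15.92
tcp_pos: [0.5861, 0.2635, 0.2105]
orientation: [-3.116, 0.396, -0.003]
contact_force: [-2.5, -2.0, 9.4]
grip_width: 0.0226
gripper_force: 69.7
```

Call:
servo_tool --turn '[[0,0,0],[0,0,0],[0,0,0]]' --slide '[[0,0,0],[0,0,0],[0,0,0]]' --hand '[0.1,0.1,0.1]'

```text
clock: 16.3
tcp_pos: [0.5861, 0.2636, 0.2105]
orientation: [-3.116, 0.396, -0.003]
contact_force: [-1.9, -3.1, 10.9]
grip_width: 0.0226
gripper_force: 69.7
```

Stopped on ring 3: 30 mm below the ring-2 contact, holding about 10 N for over a second. Unload, release and retreat.

Call:
servo_tool --turn '[[0,0,0],[0,0,0],[0,0,0],[0,0,0],[0,0,0],[0,0,0],[0,0,0],[0,0,0]]' --slide '[[0,0,0.03],[0,0,0.05],[0,0,0.05],[0,0,0.05],[0,0,0.05],[0,0,0.05],[0,0,0.05],[0,0,0.05]]' --hand '[0.1,0.1,0.1,0.35,0.5,0.7,0.7,0.7]'

```text
clock: 17.3
tcp_pos: [0.5854, 0.2635, 0.2101]
orientation: [3.117, -0.395, -0.0]
contact_force: [0.4, -0.4, -0.1]
grip_width: 0.0598
gripper_force: 0.0
```

Call:
servo_tool --turn '[[0,0,0],[0,0,0],[0,0,0],[0,0,0],[0,0,0],[0,0,0],[0,0,0],[0,0,0]]' --slide '[[0,0,0],[0,0,0.3],[0,0,0.8],[0,0,1.6],[0,0,2.4],[0,0,3.2],[0,0,3.5],[0,0,3.5]]' --hand '[0.7,0.7,0.7,0.7,0.7,0.7,0.7,0.7]'

```text
clock: 18.3
tcp_pos: [0.5857, 0.2637, 0.3161]
orientation: [-3.116, 0.395, -0.002]
contact_force: [0.0, -0.3, -0.4]
grip_width: 0.0598
gripper_force: 0.0
```

```bash
python3 - <<'E'
from h import *
np.set_printoptions(precision=4,suppress=True)
o=r.get_obs();print(o["tcp_pos"],o["contact_force"],o["gripper_force"])
p,d=r.grab_frame("side"); X,uv=cloud("side",d,np.ones(d.shape,bool))
hsv=cv2.cvtColor(p,cv2.COLOR_RGB2HSV)[uv[:,1],uv[:,0]]
s=(np.hypot(X[:,0]-.582,X[:,1]-.262)<.03)&(hsv[:,1]>90)
for lo,hi in((.155,.175),(.175,.2),(.21,.23),(.23,.25),(.25,.262)):
    Q=X[s&(X[:,2]>lo)&(X[:,2]<hi)]
    if len(Q):print(lo,len(Q),Q.min(0),Q.max(0),Q.mean(0))
cv2.imwrite("pics/end.png",cv2.resize(p[60:340,180:400,::-1],None,fx=2,fy=2))
E
```

```text
[0.5857 0.2637 0.3161] [ 0.0057 -0.3215 -0.3762] 0.0
0.155 68 [0.5721 0.2687 0.1555] [0.5948 0.2782 0.1749] [0.5836 0.2741 0.1656]
0.175 86 [0.5709 0.2664 0.1752] [0.5952 0.2783 0.1994] [0.5835 0.2738 0.1878]
0.21 68 [0.5716 0.2646 0.21  ] [0.5937 0.2759 0.2298] [0.5833 0.2717 0.22  ]
0.23 67 [0.5728 0.2612 0.2304] [0.5941 0.2756 0.25  ] [0.5836 0.2719 0.2401]
0.25 96 [0.5728 0.2517 0.25  ] [0.5924 0.2756 0.2569] [0.5828 0.2645 0.2531]
```

View pics/end.png

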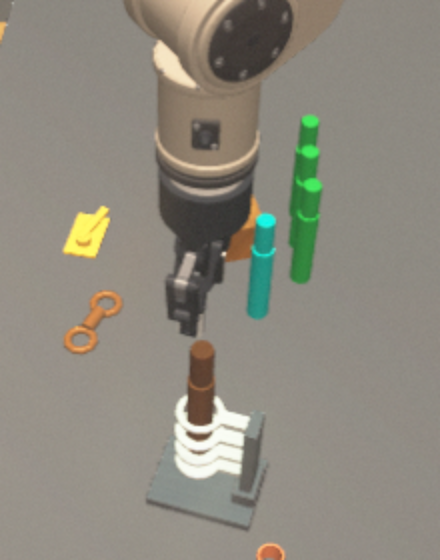

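The pin stands upright and free in the gauge, its top at about z = 0.255 m (end crop px (202,350)). That matches a foot on ring 3 at 85 mm, so the fingers are clear and I can hand in.

```bash
python3 -c "
from bench import r
print(r.hand_in())"
```

```text
the job is handed in; nothing more can be done
None
```

The rack-end pin (28 mm shank) went down through the top two rings and stopped on the third. I pressed it there at about 10 N for just over a second, then released it, and the camera showed it standing upright. The job is handed in, but no verdict was returned.

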